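Bring the orange-lidded screw jar round to the front of the bench carousel

TASK

The screws in the jar with the orange lid are needed next: turn the round jar carousel on the bench by pushing its notched rim with your fingertips, gently, until that jar stands squarely in line with the orange pointer on the carousel's base, then take the hand away and leave the carousel at rest. Push only the rim: do not touch the jars or the dividers, lift nothing, and leave everything else on the bench where it is.

Things in the scene. Friction and masses are not known exactly. Their poses are not given: they have to be found in the camera images.
- base: the carousel's fixed grey base disc, 250 mm across, 20 mm thick, mostly hidden below the tray; origin on the turning axis at bench height, z up. A grey tongue (56 mm wide, 10 mm thick) runs from it along its -x axis, roughly towards the robot, to 250 mm from the axis and carries the pointer. The place in line with the pointer is straight along the base's -x axis
- pointer (a point): centre of the orange diamond-shaped pointer on the base's tongue, 217 mm from the turning axis, top 16 mm above the bench; behind it, 246 mm from the axis, an orange tab 24 mm wide stands up to 56 mm above the bench. It does not turn with the tray
- tray: the turning wooden tray; origin on the turning axis, 30 mm above the bench, at the underside of its 12 mm floor; z up. Turns both ways without stops, with light drag: about 0.8 N at the rim moves it, and it stops within about 10 mm of rim travel when let go at 0.1 m/s. Six bays, centres at 180, 240, 300, 0, 60, 120 degrees from the tray's x axis. One bay is empty; which thing is in which bay changes
- rim: the tray's plywood rim, same origin and axes: 144 to 180 mm from the axis, 30 to 66 mm above the bench. Six finger notches cut in its outside, full height, one at each bay centre (tray angles 180, 240, 300, 0, 60, 120 degrees): open outward and upward, 55 mm wide at 165 mm from the axis, back wall 151 mm from the axis. A fingertip put in from above pushes on a side face. Free space below
- bays: the six upright plywood dividers between the bays, 8 mm thick, and the dark wooden hub (60 mm across), fixed on the tray, same origin and axes; their tops are 70 mm (dividers) and 76 mm (hub) above the bench. Not to be pushed
- jar_orange: the wanted jar: clear, 52 mm across, with an ORANGE lid 55 mm across, 57 mm tall, standing loose in a bay, its centre about 95 mm from the turning axis; origin at the centre of its underside, z up. The top of the lid is 99 mm above the bench
- jar_white: same kind of jar with a white lid, loose in another bay; origin at the centre of its underside
- jar_black: same kind of jar with a black lid, loose in another bay; origin at the centre of its underside
- jar_blue: same kind of jar with a blue lid, loose in another bay; origin at the centre of its underside
- tin: flat closed metal tin, 68 mm across, 34 mm tall, loose in another bay; origin at the centre of its underside
- tape: tape measure lying on the bench to the left, grey case 75 x 45 x 66 mm with a yellow blade 100 mm out; origin under the case. A bystander
- offcut_a: wood offcut 160 x 70 x 22 mm lying on the bench to the right; origin at the centre of its underside. A bystander
- offcut_b: wood offcut 120 x 48 x 22 mm lying on top of the other one; origin at the centre of its underside. A bystander
- drink: clear drinking bottle, 70 mm across and 210 mm tall with a white cap, on the bench left of the carousel; origin at the centre of its underside. A bystander
Mind the look-alikes: they are no part of the job. Leave any red look-alike of the jar_white alone. There is more than one size of the tin; the job needs the larger.

How it is judged:
On the way:
1. the fingers push on the carousel's rim (contact force between the fingers and rim above 0.3 N), for 0.05 s.
At the end, for the whole second after the job is handed in: Jar with orange lid centred within 13 mm sideways (8 degrees) of the line from the turning axis through the pointer, on the pointer's side; tray at rest (under 0.05 rad/s); jars and tin upright in their bays on the tray floor; tape, offcuts and bottle within 30 mm of their start (y of jar_orange in the frame of base between -0.013 and 0.013 m and x of jar_orange in the frame of base below -0.07 m and angular speed of tray below 0.05 rad/s and angle between each of jar_orange, jar_white, jar_black, jar_blue, tin's own z axis and vertical below 0.15 rad and horizontal distance between jar_orange and tray between 0.07 and 0.12 m and z of each of jar_orange, jar_white, jar_black, jar_blue, tin in the frame of tray below 0.02 m and horizontal distance between jar_white and tray between 0.07 and 0.12 m and horizontal distance between jar_black and tray between 0.07 and 0.12 m and horizontal distance between jar_blue and tray between 0.07 and 0.12 m and horizontal distance between tin and tray between 0.07 and 0.12 m and distance of each of tape, offcut_a, offcut_b, drink from where it was at the start of the episode below 0.03 m); the robot touches nothing.
It fails at once if a jar or the tin is touched by the robot (more than 0.5 N) (contact force between any of the fingers, the arm and jar_orange above 0.5 N or contact force between any of the fingers, the arm and jar_white above 0.5 N or contact force between any of the fingers, the arm and jar_black above 0.5 N or contact force between any of the fingers, the arm and jar_blue above 0.5 N or contact force between any of the fingers, the arm and tin above 0.5 N).
It fails at once if a jar or the tin is lifted more than 15 mm off the tray floor or tipped (more than 0.35 rad) (z of any of jar_orange, jar_white, jar_black, jar_blue, tin in the frame of tray above 0.027 m or angle between any of jar_orange, jar_white, jar_black, jar_blue, tin's own z axis and vertical above 0.35 rad).
It fails at once if the robot pushes on the dividers or the hub (more than 2 N) instead of the rim (contact force between any of the fingers, the arm and bays above 2 N).
It fails at once if the carousel is spun hard (faster than 2 rad/s) (angular speed of tray above 2 rad/s).
It fails at once if the tape measure, an offcut or the drinking bottle is moved by more than 30 mm (distance of any of tape, offcut_a, offcut_b, drink from where it was at the start of the episode above 0.03 m).
It also fails if it takes over 58 s, if anything falls off the work surface, if the arm or the gripper's body presses on something with over 40 N, if the wrist force passes 120 N, or if a joint passes its speed limit or range.

ROBOT

A 6-joint arm with a two-finger parallel gripper is mounted at the origin on the work surface. World frame = base frame: x ahead of the robot, y to its left, z up, the work surface at z = 0. Lengths are in m, angles in rad, forces in N, time in s.
With the tool pointing down it reaches from about 0.25 to 0.85 m from the base axis. Payload 12.5 kg.
Tool frame: the origin (TCP) lies at the very end of the fingers, on their centre line; the grasp point (between the pads) lies 19 mm behind it (manip.tcp_to_grasp is the distance from the TCP to the grasp point, in m); x points along the fingers, y is the direction in which the jaws open and shut, and the axes are right-handed (so a half turn about x gives the same grasp; the last joint's range is limited). The gripper opens to 93 mm and grips with 3 to 60 N. Pads are 15 mm wide; open, the fingers measure 128 mm over their backs; the gripper's body (75 mm by 188 mm) begins 65 mm behind the grasp point.
Start: joints at [-1.332, 0.351, 1.652, -0, 1.139, -0.085], TCP at [0.175, -0.521, 0.219] pointing down, gripper open.
Joint ranges: [-2.75, 2.75], [-0.79, 2.1], [0.01, 2.65], [-1.57, 4.71], [0.07, 3.14], [-2.87, 2.87]. Speed limits (rad/s): [2.22, 2.22, 2.79, 3.14, 3.14, 3.14].

INTERFACE

Orientations are given as a 3x3 rotation matrix whose columns are the frame's x, y, z axes.
In Python, from plant import manip, optics gives the robot as it stands.
- The arm moves only by the tool send_rows, never from a script. Its argument "motion" is a list of rows, each an object with "angular": the turn, a rotation vector about the tool's x, y, z in degrees, a list of three; "slide": the shift along the tool's x, y, z in m, a list of three; "gripper": the opening, from 0 (shut) to 1 (fully open). In form: [{"angular": [ax, ay, az], "slide": [dx, dy, dz], "gripper": gripper}, ...]. A call has 1 to 12 rows; each row shifts and turns the pose as measured when the row begins, along the tool's axes as they then stand; what a row does not reach is not made up. A row lasts 1/10 s, in which the tool goes at most 50 mm and 8.59 degrees, less where a joint would pass 70% of its speed; a pose out of reach is approached as far as the arm can. A call is refused whole if a number of a shift passes 0.05 or a number of a turn 8.59, either way. A call with a gripper value outside its range is refused whole. The fingers move at their own pace and stop on an object; "force" is the grip in N (left out, the last holds). Time passes only in rows, so rows that do not move let the fingers close. It gives the time, the measured TCP pose, the force and the opening at its end, in the units of the state.
- manip.observe(): the state, without advancing time (a new reading comes with each control period).
- optics.grab_frame(name): name is "scene" or "top"; returns a dict with "image" (480x640x3 uint8, blue, green, red), "z_map" (480x640 float32, m along the optical axis (not along the pixel's ray), 0 where there is no reading), "camera_matrix" (3x3 intrinsics, pixels), "k1" (the pictures are not rectified: a ray, as slopes to the right and down, at radius r is drawn at 1 + k1 r^2 times it, then the intrinsics apply), "R" (3x3) and "t" (3): a world point X has camera coordinates R X + t. Camera axes: x right, y down, z forward; pixel columns grow to the right and rows downward; lengths in m; the calibration is good to about 2 mm. A picture is of the moment at which its call begins.
- manip.sign_off(): hands the job in, once; it reports no verdict.
The state is a dict: "time_s": time; "joint_pos": joint angles; "qvel": joint speeds; "joint_torque": joint torques, N m; "ee_pos": TCP position; "orientation": TCP orientation; "ft_force": force on the tool from outside, world axes, zero at the start; "ft_torque": the same for the moment, N m; "finger_gap": finger opening in m.
Only numpy, scipy, OpenCV 4.12 (cv2) and the standard library are available. Lean on these libraries where they do the work, as an engineer would, in place of code of your own. Each camera call takes 0.05 s, during which the arm holds its last target.

## Working session

There is one attempt and no reset: what is moved stays moved. The work goes in short steps, Python scripts to look and compute and a tool call to move; the robot and the scene stay as the last step left them, time stands still between calls to the robot, and variables do not carry over. Pictures are saved under pics/ and viewed, and the job is handed in when it is done.

Besides the shell and the picture viewer there is one more tool, called after "Request:" as name(argument=value, ...) on one line, values as JSON. send_rows: Moves the arm, as the interface text tells. Its arguments: {"type":"object","properties":{"motion":{"type":"array","items":{"type":"object","properties":{"angular":{"type":"array","items":{"type":"number"}},"slide":{"type":"array","items":{"type":"number"}},"gripper":{"type":"number"}}}},"force":{"type":"number"}},"required":["motion"]}

```bash
ls; mkdir -p pics
python3 - <<'E'
from plant import manip, optics
import cv2,numpy as np
for n in("top","scene"):
    f=optics.grab_frame(n); cv2.imwrite(f"pics/{n}0.png",f["image"]); np.savez(f"pics/{n}0.npz",**f)
    print(n,f["camera_matrix"].tolist(),f["k1"],f["R"].tolist(),f["t"])
s=manip.observe();print(s)
E
```

```text
pics
top [[491.75167125338413, 0.0, 320.46923205676507], [0.0, 491.75167125338413, 240.67213066921954], [0.0, 0.0, 1.0]] -0.039543513535638536 [[-0.016677238518965718, -0.9997960246222546, -0.011392052708699517], [-0.9907635621339914, 0.018057895658497313, -0.13439299219807427], [0.13457129583587407, 0.009045526735524546, -0.9908626265951956]] [0.01363866 0.57030663 1.14639962]
scene [[616.7860373113108, 0.0, 329.276265110264], [0.0, 616.7860373113108, 235.46654350560547], [0.0, 0.0, 1.0]] -0.13166614314024244 [[-0.21803874471430906, 0.9759334973131175, 0.003593692473654621], [0.5694087100156551, 0.13020362643428998, -0.8116777295341218], [-0.7926113970677657, -0.17493091346456371, -0.5840944690311126]] [ 0.10289148 -0.26414944  1.75661237]
{'time_s': 0.1, 'joint_pos': array([-1.33160251e+00,  3.51153368e-01,  1.65234611e+00, -3.39140731e-05,
        1.13911826e+00, -8.46235739e-02]), 'qvel': array([-0.00016289, -0.00195552, -0.00079677, -0.00090759,  0.00079941,
        0.00176455]), 'joint_torque': array([ 1.10616904e-03, -4.98025346e+01, -2.85704523e+01,  7.00299907e-02,
        2.39130756e-02, -7.69286271e-05]), 'ee_pos': array([ 0.17493364, -0.52111252,  0.21817646]), 'orientation': array([[-2.72789653e-04,  3.18201193e-01, -9.48023168e-01],
       [ 9.88606668e-04, -9.48022654e-01, -3.18201305e-01],
       [-9.99999474e-01, -1.02402405e-03, -5.59650508e-05]]), 'ft_force': array([-0.55587399,  0.01793541,  0.08476164]), 'ft_torque': array([-0.01353435,  0.05266368,  0.03443203]), 'finger_gap': 0.0929896107260972}
```

View pics/top0.png

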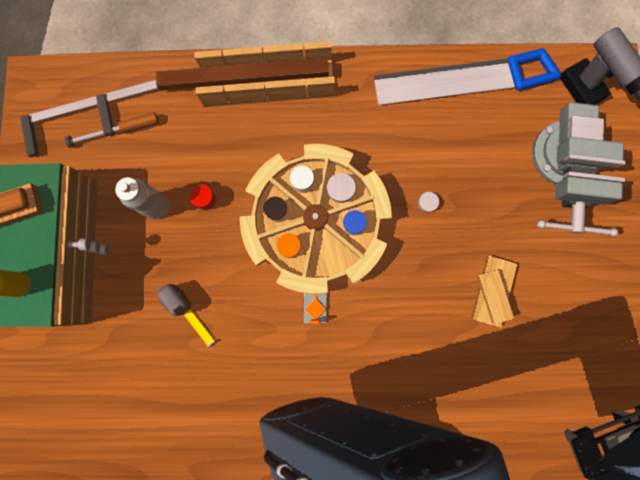

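View pics/scene0.png

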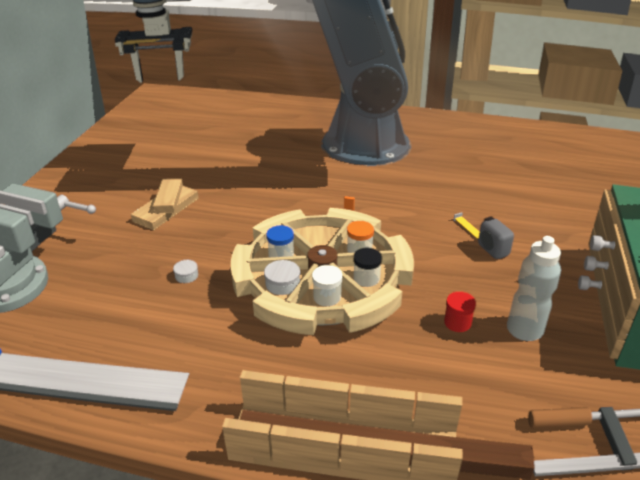

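The top view shows these candidates:
- **Orange:** the orange lid on the tray at (288,245), and the orange pointer at (316,309), which is on the tongue and not a jar.
- **Red:** the red look-alike at (202,196), on the bench.

I choose (288,245). The empty bay is at about (340,262).

```bash
cat > h.py <<'E'
import cv2,numpy as np
def ray(f,uv,z):
    K=f["camera_matrix"];k=float(f["k1"])
    p=cv2.undistortPoints(np.array(uv,float).reshape(-1,1,2),K,np.array([k,0,0,0.])).reshape(-1,2)
    R=f["R"];t=f["t"];c=-R.T@t
    d=np.c_[p,np.ones(len(p))]@R
    return c+d*((z-c[2])/d[:,2])[:,None]
def proj(f,X):
    X=np.atleast_2d(X)
    return cv2.projectPoints(X,cv2.Rodrigues(f["R"])[0],f["t"],f["camera_matrix"],np.array([f["k1"],0,0,0.]))[0].reshape(-1,2)
def blobs(f,lo,hi,amin=40):
    m=cv2.inRange(cv2.cvtColor(f["image"],cv2.COLOR_BGR2HSV),lo,hi)
    n,l,s,c=cv2.connectedComponentsWithStats(m)
    return [(c[i],s[i][4],s[i]) for i in range(1,n) if s[i][4]>=amin]
E
python3 - <<'E'
from h import *
f=dict(np.load("pics/top0.npz"))
for c,a,s in blobs(f,(8,220,200),(16,255,255)): print("orange",c,a,[ray(f,c,z)[0].round(4) for z in(.016,.099)])
g=dict(np.load("pics/scene0.npz"))
for c,a,s in blobs(g,(4,200,150),(16,255,255)): print("orange sc",c,a,s,[ray(g,c,z)[0].round(4) for z in(.05,.099)])
# rim top mask: depth-based
v,u=np.mgrid[:480,:640]; P=[]
K=f["camera_matrix"]
pts=cv2.undistortPoints(np.c_[u.ravel(),v.ravel()].astype(float).reshape(-1,1,2),K,np.array([f["k1"],0,0,0.])).reshape(-1,2)
z=f["z_map"].ravel()
W=(np.c_[pts,np.ones(len(z))]*z[:,None]-f["t"])@f["R"]
Z=W[:,2].reshape(480,640)
box=np.zeros_like(Z,bool);box[130:300,225:405]=1
m=box&(Z>.055)&(Z<.0685)
print(m.sum(), np.median(Z[box&(Z<.02)]))
pts=np.argwhere(box&(Z>.045))[:,::-1]
hub=ray(f,[[316,216]],.076);print("hub",hub)
cv2.imwrite("pics/crop0.png",cv2.resize(f["image"][130:335,220:410],None,fx=3,fy=3,interpolation=cv2.INTER_CUBIC)[:600])
vis=np.clip(Z/.12*255,0,255).astype(np.uint8);cv2.imwrite("pics/z0.png",cv2.resize(vis[130:330,220:410],None,fx=3,fy=3,interpolation=0))
np.save("pics/W.npy",W)
E
```

```text
orange [288.02112676 244.88967136] 426 [array([0.5645, 0.0837, 0.016 ]), array([0.5539, 0.0774, 0.099 ])]
orange [314.90306122 308.68367347] 196 [array([0.4082, 0.0201, 0.016 ]), array([0.4084, 0.0182, 0.099 ])]
orange sc [348.81333333 201.94666667] 75 [345 197   9  12  75] [array([0.3941, 0.0282, 0.05  ]), array([0.4694, 0.0419, 0.099 ])]
orange sc [360.23853211 229.81345566] 327 [348 222  25  17 327] [array([0.4971, 0.0734, 0.05  ]), array([0.5659, 0.0842, 0.099 ])]
5050 -0.0002897212932275464
hub [[0.62405323 0.01286791 0.076     ]]
```

View pics/crop0.png

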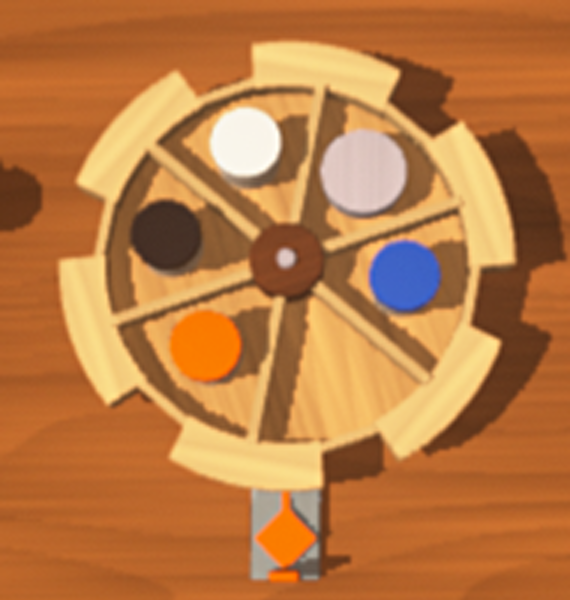

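View pics/z0.png

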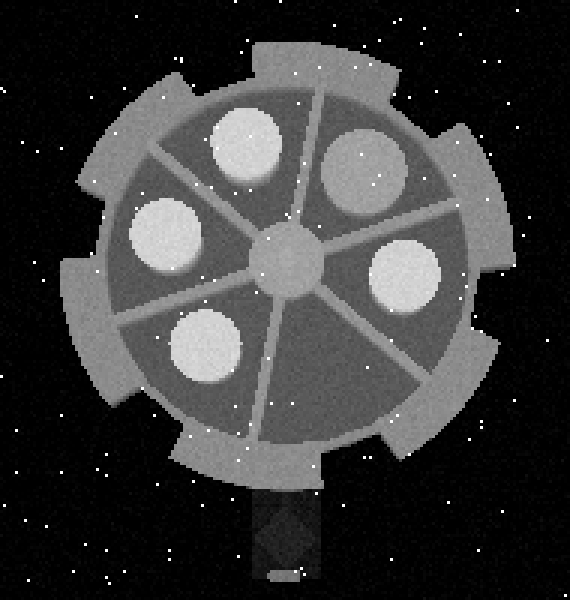

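The crop confirms the choice: the orange lid is in the lower-left bay, with a free notch outside it at about crop (155,420), and the pointer is straight below. Next I'll fit the axis and the notch angles.

Run:
```python
from h import *
from scipy.optimize import least_squares
f=dict(np.load("pics/top0.npz"));W=np.load("pics/W.npy");Z=cv2.medianBlur(W[:,2].reshape(480,640).astype(np.float32),3)
m=np.zeros((480,640),np.uint8);m[130:295,225:405]=((Z>.05)[130:295,225:405])*255
cs,_=cv2.findContours(m,cv2.RETR_EXTERNAL,cv2.CHAIN_APPROX_NONE);c=max(cs,key=cv2.contourArea).reshape(-1,2)
P=ray(f,c,.066)[:,:2]
r0=lambda q:np.hypot(*(P-q[:2]).T)
q=np.array([.624,.013])
for i in range(5):
    s=r0(q)>.170
    q=least_squares(lambda q:r0(q)[s]-q[2],[*q[:2],.18],loss="soft_l1",f_scale=.002).x
print("axis",q,"std",(r0(q)[s]-q[2]).std())
a=np.degrees(np.arctan2(P[:,1]-q[1],P[:,0]-q[0]));r=r0(q)
n=r<.163
for k in range(6):
    pass
ph=np.angle(np.exp(1j*np.radians(a[n])*6).mean())/6
print("notch phase mod60",np.degrees(ph))
o=ray(f,[[288.02,244.89]],.099)[0][:2]-q[:2];p=ray(f,[[314.9,308.7]],.016)[0][:2]-q[:2]
b=ray(f,[[314.9,321]],.056)[0][:2]-q[:2]
for n_,v in(("jar",o),("ptr",p),("tab",b)):print(n_,np.hypot(*v),np.degrees(np.arctan2(v[1],v[0])))
from plant import manip
s=manip.observe();print(s['time_s'])
```

```text
axis [0.62489526 0.01516929 0.17872717] std 0.0018694103425135546
notch phase mod60 18.247253169166466
jar 0.09445300708075481 138.753936997226
ptr 0.21680798268958162 178.6989917947025
tab 0.24507077948761113 178.959583367934
0.1
```

The axis is at about (0.625, 0.014). The jar is at r=94.5 mm and 138.8°, and the pointer at r=217 mm and about 178.8°; both radii match the description. The tray therefore has to turn about +40° counter-clockwise. I'll use the notch at 138.2°, next to the wanted jar, with shut fingers and the jaw axis tangential. First I'll traverse at height.

Request:
send_rows(motion=[{"angular":[-7.5,0,0],"slide":[0,-0.015,-0.015],"gripper":0},{"angular":[0,0,0],"slide":[0,-0.025,-0.03],"gripper":0},{"angular":[0,0,0],"slide":[0,-0.025,-0.035],"gripper":0},{"angular":[0,0,0],"slide":[0,-0.025,-0.035],"gripper":0},{"angular":[0,0,0],"slide":[0,-0.025,-0.035],"gripper":0},{"angular":[0,0,0],"slide":[0,-0.025,-0.035],"gripper":0},{"angular":[0,0,0],"slide":[0,-0.025,-0.035],"gripper":0},{"angular":[0,0,0],"slide":[0,-0.025,-0.035],"gripper":0},{"angular":[0,0,0],"slide":[0,-0.025,-0.035],"gripper":0},{"angular":[0,0,0],"slide":[0,-0.025,-0.035],"gripper":0}], force=5)

```text
time_s: 1.1
ee_pos: [0.3654, -0.1521, 0.2164]
orientation: [[-0.001, 0.437, -0.899], [0.003, -0.899, -0.437], [-1.0, -0.004, -0.0]]
ft_force: [-0.4, 0.9, 0.1]
finger_gap: 0.0174
```

Request:
send_rows(motion=[{"angular":[-8.5,0,0],"slide":[0,0,0],"gripper":0},{"angular":[-8.5,0,0],"slide":[0,0,0],"gripper":0},{"angular":[-8.5,0,0],"slide":[0,0,0],"gripper":0},{"angular":[-8.5,0,0],"slide":[0,0,0],"gripper":0},{"angular":[-8.5,0,0],"slide":[0,0,0],"gripper":0},{"angular":[-8.5,0,0],"slide":[0,0,0],"gripper":0},{"angular":[-8.5,0,0],"slide":[0,0,0],"gripper":0},{"angular":[-8.5,0,0],"slide":[0,0,0],"gripper":0},{"angular":[-8.5,0,0],"slide":[0,0,0],"gripper":0},{"angular":[-8.5,0,0],"slide":[0,0,0],"gripper":0},{"angular":[-8.5,0,0],"slide":[0,0,0],"gripper":0},{"angular":[-8.5,0,0],"slide":[0,0,0],"gripper":0}])

```text
time_s: 2.3
ee_pos: [0.3657, -0.1452, 0.2145]
orientation: [[-0.006, 0.774, 0.633], [0.006, 0.633, -0.774], [-1.0, -0.0, -0.009]]
ft_force: [-0.7, 0.3, -0.3]
finger_gap: -0.0001
```

```bash
cat > d.py <<'E'
import sys
from plant import manip
import numpy as np
s=manip.observe();R=s["orientation"];p=s["ee_pos"]
A=np.array([.6248,.0142])
th,r,z=map(float,sys.argv[1:4]);a=np.radians(th)
T=np.array([*(A+r*np.array([np.cos(a),np.sin(a)])),z])
ps=np.degrees(np.arctan2(R[1,1],R[0,1]));v=p[:2]-A
print("t",s["time_s"],"pos",p.round(4),"pol",np.hypot(*v).round(4),np.degrees(np.arctan2(v[1],v[0])).round(1),"q",s["joint_pos"].round(2),"F",s["ft_force"].round(1),"gap",s["finger_gap"])
# desired: tool x down, tool y = -t
y=np.array([np.sin(a),-np.cos(a),0]);x=np.array([0,0,-1.]);D=np.c_[x,y,np.cross(x,y)]
from scipy.spatial.transform import Rotation as Ro
print("need slide",(R.T@(T-p)).round(4),"turn",np.degrees(Ro.from_matrix(R.T@D).as_rotvec()).round(1),"slide after turn",(D.T@(T-p)).round(4))
E
python3 d.py 138.2 .168 .14
```

```text
t 2.3 pos [ 0.3657 -0.1452  0.2145] pol 0.3042 -148.4 q [-0.5   0.07  2.02  0.    1.06 -1.19] F [-0.7  0.3 -0.3] gap -5.8315896977720696e-05
need slide [ 0.0754  0.2754 -0.1249] turn [-9.  -0.5 -0. ] slide after turn [ 0.0745  0.2915 -0.0811]
```

Request:
send_rows(motion=[{"angular":[-8.5,-0.5,0],"slide":[0,0,0],"gripper":0},{"angular":[0,0,0],"slide":[0,0.02,-0.005],"gripper":0},{"angular":[0,0,0],"slide":[0,0.035,-0.01],"gripper":0},{"angular":[0,0,0],"slide":[0,0.04,-0.01],"gripper":0},{"angular":[0,0,0],"slide":[0,0.04,-0.01],"gripper":0},{"angular":[0,0,0],"slide":[0,0.04,-0.01],"gripper":0},{"angular":[0,0,0],"slide":[0,0.04,-0.01],"gripper":0},{"angular":[0,0,0],"slide":[0,0.035,-0.01],"gripper":0},{"angular":[0,0,0],"slide":[0,0.02,-0.01],"gripper":0},{"angular":[0,0,0],"slide":[0,0.01,-0.005],"gripper":0},{"angular":[0,0,0],"slide":[0,0,0],"gripper":0}])

```text
time_s: 3.4
ee_pos: [0.496, 0.1274, 0.2123]
orientation: [[-0.003, 0.668, 0.744], [-0.0, 0.744, -0.668], [-1.0, -0.002, -0.002]]
ft_force: [-0.6, -0.3, 0.1]
finger_gap: 0.001
```

```bash
python3 d.py 138.2 .168 .12
```

```text
t 3.4 pos [0.496  0.1274 0.2123] pol 0.1715 138.7 q [ 0.16  0.29  1.75  0.    1.1  -0.68] F [-0.6 -0.3  0.1] gap 0.0009616523589159162
need slide [0.0923 0.0017 0.0037] turn [-0.1 -0.1  0.1] slide after turn [0.0923 0.0015 0.0035]
```

Request:
send_rows(motion=[{"angular":[0,0,0],"slide":[0.03,0.001,0.003],"gripper":0},{"angular":[0,0,0],"slide":[0.04,0,0],"gripper":0},{"angular":[0,0,0],"slide":[0.025,0,0],"gripper":0},{"angular":[0,0,0],"slide":[0,0,0],"gripper":0}])

```text
time_s: 3.8
ee_pos: [0.4983, 0.1223, 0.1156]
orientation: [[-0.001, 0.669, 0.743], [-0.001, 0.743, -0.669], [-1.0, -0.001, -0.0]]
ft_force: [0.1, 0.5, 0.5]
finger_gap: 0.0004
```

```bash
python3 d.py 138.2 .168 .038
python3 - <<'E'
from h import *
from plant import optics
g=optics.grab_frame("scene");f=optics.grab_frame("top")
a=cv2.resize(g["image"][150:350,210:430],None,fx=1.75,fy=1.75);b=cv2.resize(f["image"][130:330,220:440],None,fx=1.75,fy=1.75)
cv2.imwrite("pics/s1.png",np.hstack([a,b]))
E
```

```text
t 3.8 pos [0.4983 0.1223 0.1156] pol 0.1664 139.5 q [ 0.15  0.42  1.84 -0.    0.88 -0.69] F [0.1 0.5 0.5] gap 0.00043978672360533473
need slide [ 0.0776  0.0038 -0.0017] turn [-0.2 -0.   0.1] slide after turn [ 0.0776  0.0037 -0.0017]
```

View pics/s1.png

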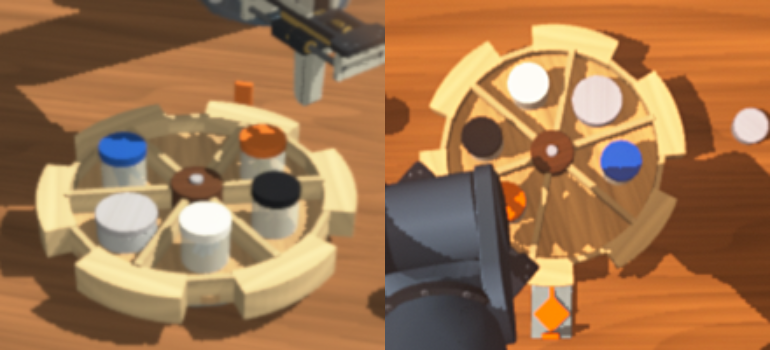

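The left half shows the shut fingers at (308,85), above the notch outside the orange jar (262,140) and well clear of it. I'll descend into the notch.

Request:
send_rows(motion=[{"angular":[0,0,0],"slide":[0.015,0.004,-0.001],"gripper":0},{"angular":[0,0,0],"slide":[0.015,0,0],"gripper":0},{"angular":[0,0,0],"slide":[0.01,0,0],"gripper":0},{"angular":[0,0,0],"slide":[0.0,0,0],"gripper":0}])

```text
time_s: 4.3
ee_pos: [0.5052, 0.1265, 0.0804]
orientation: [[0.012, 0.67, 0.743], [0.001, 0.743, -0.67], [-1.0, 0.009, 0.008]]
ft_force: [0.2, -0.2, -0.2]
finger_gap: 0.0008
```

```bash
python3 d.py 138.2 .168 .040
```

```text
t 4.3 pos [0.5052 0.1265 0.0804] pol 0.164 136.8 q [ 0.16  0.48  1.85 -0.    0.8  -0.68] F [ 0.2 -0.2 -0.2] gap 0.0007704864915297014
need slide [ 0.0403 -0.0044 -0.0043] turn [-0.3  0.4 -0.5] slide after turn [ 0.0404 -0.004  -0.004 ]
```

Request:
send_rows(motion=[{"angular":[0,0,0],"slide":[0,-0.003,-0.003],"gripper":0},{"angular":[0,0,0],"slide":[0,0,0],"gripper":0}])

```text
time_s: 4.5
ee_pos: [0.5011, 0.1264, 0.081]
orientation: [[0.012, 0.67, 0.743], [0.001, 0.743, -0.67], [-1.0, 0.009, 0.008]]
ft_force: [0.1, 0.3, -0.2]
finger_gap: 0.0005
```

```bash
python3 d.py 138.2 .168 .040; python3 -c "
from plant import optics
optics.grab_frame('top')"; python3 d.py 138.2 .168 .040
```

```text
t 4.5 pos [0.5011 0.1264 0.081 ] pol 0.167 137.8 q [ 0.16  0.48  1.86 -0.    0.79 -0.68] F [ 0.1  0.3 -0.2] gap 0.000532693514472966
need slide [ 0.041  -0.0015 -0.0013] turn [-0.2  0.5 -0.5] slide after turn [ 0.041  -0.0011 -0.001 ]
t 4.55 pos [0.5015 0.1264 0.0812] pol 0.1667 137.7 q [ 0.16  0.48  1.86 -0.    0.79 -0.68] F [ 0.4 -1.   0.1] gap 0.0005311099176225111
need slide [ 0.0412 -0.0019 -0.0016] turn [-0.2  0.5 -0.6] slide after turn [ 0.0412 -0.0015 -0.0013]
```

Readings are stable and well centred. I'll go down with small tilt corrections.

Request:
send_rows(motion=[{"angular":[0,0.5,-0.5],"slide":[0.005,-0.001,-0.002],"gripper":0},{"angular":[0,0,0],"slide":[0.01,0,0],"gripper":0},{"angular":[0,0,0],"slide":[0.01,0,0],"gripper":0},{"angular":[0,0,0],"slide":[0.01,0,0],"gripper":0},{"angular":[0,0,0],"slide":[0.005,0,0],"gripper":0},{"angular":[0,0,0],"slide":[0.0,0,0],"gripper":0}])

```text
time_s: 5.15
ee_pos: [0.4993, 0.1272, 0.0378]
orientation: [[0.0, 0.67, 0.743], [0.001, 0.743, -0.67], [-1.0, 0.001, -0.0]]
ft_force: [-0.7, 0.6, -0.5]
finger_gap: 0.0005
```

```bash
python3 d.py 138.2 .168 .040
python3 - <<'E'
from h import *
from plant import optics
g=optics.grab_frame("scene")
cv2.imwrite("pics/s2.png",cv2.resize(g["image"][150:350,210:430],None,fx=2.5,fy=2.5))
E
```

```text
t 5.15 pos [0.4993 0.1272 0.0378] pol 0.1688 138.0 q [ 0.16  0.56  1.87  0.    0.71 -0.68] F [-0.7  0.6 -0.5] gap 0.0005381190849932802
need slide [-0.0022 -0.0006  0.0008] turn [-0.2 -0.  -0. ] slide after turn [-0.0022 -0.0006  0.0008]
```

View pics/s2.png

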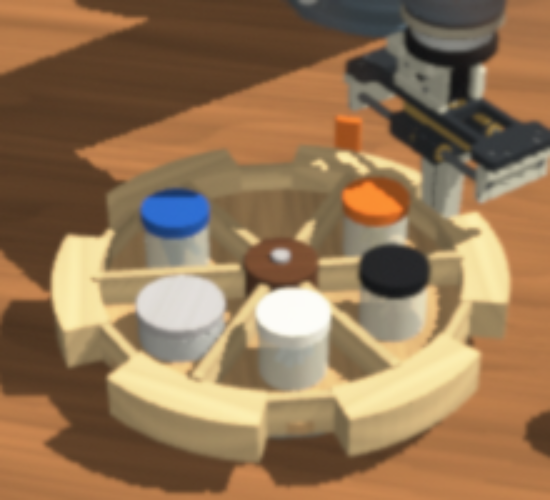

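The fingers sit in the notch at right (440,190) with no contact. I'll open them slightly to take up slack, then follow the arc slowly.

Request:
send_rows(motion=[{"angular":[0,0,0],"slide":[0,0,0.0005],"gripper":0.1},{"angular":[0,0,0],"slide":[0,0,0],"gripper":0.1},{"angular":[-0.7,0,0],"slide":[0,-0.002,0],"gripper":0.1},{"angular":[-1.5,0,0],"slide":[0,-0.0044,0.0001],"gripper":0.1},{"angular":[-1.5,0,0],"slide":[0,-0.0044,0.0001],"gripper":0.1},{"angular":[-1.5,0,0],"slide":[0,-0.0044,0.0001],"gripper":0.1},{"angular":[-1.5,0,0],"slide":[0,-0.0044,0.0001],"gripper":0.1},{"angular":[-1.5,0,0],"slide":[0,-0.0044,0.0001],"gripper":0.1}])

```text
time_s: 6.0
ee_pos: [0.4862, 0.1076, 0.04]
orientation: [[0.005, 0.55, 0.835], [0.002, 0.835, -0.55], [-1.0, 0.005, 0.003]]
ft_force: [-0.6, 0.4, -1.0]
finger_gap: 0.0092
```

```bash
python3 d.py 147 .168 .040
```

```text
t 6.0 pos [0.4862 0.1076 0.04  ] pol 0.1672 146.0 q [ 0.12  0.53  1.92  0.    0.69 -0.87] F [-0.6  0.4 -1. ] gap 0.009163006784083069
need slide [-0.     -0.0028 -0.0009] turn [-0.3  0.2 -0.3] slide after turn [-0.     -0.0028 -0.0009]
```

Request:
send_rows(motion=[{"angular":[-1.5,0.2,-0.3],"slide":[0,-0.0044,-0.0005],"gripper":0.1},{"angular":[-1.5,0,0],"slide":[0,-0.0045,0.0001],"gripper":0.1},{"angular":[-1.5,0,0],"slide":[0,-0.0045,0.0001],"gripper":0.1},{"angular":[-1.5,0,0],"slide":[0,-0.0045,0.0001],"gripper":0.1},{"angular":[-1.5,0,0],"slide":[0,-0.0045,0.0001],"gripper":0.1},{"angular":[-1.5,0,0],"slide":[0,-0.0045,0.0001],"gripper":0.1},{"angular":[-1.5,0,0],"slide":[0,-0.0045,0.0001],"gripper":0.1},{"angular":[-1.5,0,0],"slide":[0,-0.0045,0.0001],"gripper":0.1}])

```text
time_s: 6.8
ee_pos: [0.4695, 0.0747, 0.042]
orientation: [[0.004, 0.351, 0.936], [0.001, 0.936, -0.351], [-1.0, 0.002, 0.003]]
ft_force: [-0.1, 0.7, -0.9]
finger_gap: 0.0094
```

```bash
python3 d.py 159 .168 .040
```

```text
t 6.8 pos [0.4695 0.0747 0.042 ] pol 0.1666 158.7 q [ 0.06  0.49  1.97  0.    0.67 -1.15] F [-0.1  0.7 -0.9] gap 0.009373557049784372
need slide [ 0.002  -0.0009 -0.0014] turn [ 0.5  0.2 -0.1] slide after turn [ 0.002  -0.0009 -0.0014]
```

Request:
send_rows(motion=[{"angular":[-1.2,0.2,0],"slide":[0.001,-0.0044,-0.001],"gripper":0.1},{"angular":[-1.4,0,0],"slide":[0.0005,-0.0045,0.0001],"gripper":0.1},{"angular":[-1.4,0,0],"slide":[0,-0.0045,0.0001],"gripper":0.1},{"angular":[-1.4,0,0],"slide":[0,-0.0045,0.0001],"gripper":0.1},{"angular":[-1.4,0,0],"slide":[0,-0.0045,0.0001],"gripper":0.1},{"angular":[-1.4,0,0],"slide":[0,-0.0045,0.0001],"gripper":0.1},{"angular":[-1.4,0,0],"slide":[0,-0.0045,0.0001],"gripper":0.1},{"angular":[-1,0,0],"slide":[0,-0.003,0],"gripper":0.1},{"angular":[0,0,0],"slide":[0,0,0],"gripper":0.1}])

```text
time_s: 7.7
ee_pos: [0.4602, 0.0402, 0.0429]
orientation: [[0.006, 0.16, 0.987], [0.003, 0.987, -0.16], [-1.0, 0.004, 0.005]]
ft_force: [0.6, -0.3, 0.2]
finger_gap: 0.0092
```

```bash
python3 d.py 170 .168 .040;  python3 - <<'E'
from h import *
from plant import optics
g=optics.grab_frame("scene");f=optics.grab_frame("top");np.savez("pics/top3.npz",**f);np.savez("pics/scene3.npz",**g)
a=cv2.resize(g["image"][150:350,210:430],None,fx=1.75,fy=1.75);b=cv2.resize(f["image"][130:330,220:440],None,fx=1.75,fy=1.75)
cv2.imwrite("pics/s3.png",np.hstack([a,b]))
for n,zz in((f,"top"),(g,"sc")):
  for c,A,s in blobs(n,(4,180,100),(18,255,255)): 
    v=ray(n,c,.099)[0][:2]-[.6248,.0142]
    if c[1]<330:print(zz,c,A,np.hypot(*v).round(3),np.degrees(np.arctan2(v[1],v[0])).round(1))
E
```

```text
t 7.7 pos [0.4602 0.0402 0.0429] pol 0.1666 171.0 q [-0.02  0.48  2.01  0.01  0.65 -1.43] F [ 0.6 -0.3  0.2] gap 0.009157431797085155
need slide [ 0.0029  0.003  -0.0014] turn [ 0.8  0.3 -0.2] slide after turn [ 0.0029  0.003  -0.0014]
top [336.61760685 265.23581177] 175568 0.128 -158.6
top [531.74909091  68.55636364] 275 0.633 -56.6
top [ 10.94782609 200.53478261] 460 0.722 86.3
top [312.78536585 218.02926829] 205 0.011 149.3
top [308.19075145 251.16473988] 346 0.088 168.6
sc [339.64705882 220.63171355] 391 0.085 164.2
```

View pics/s3.png

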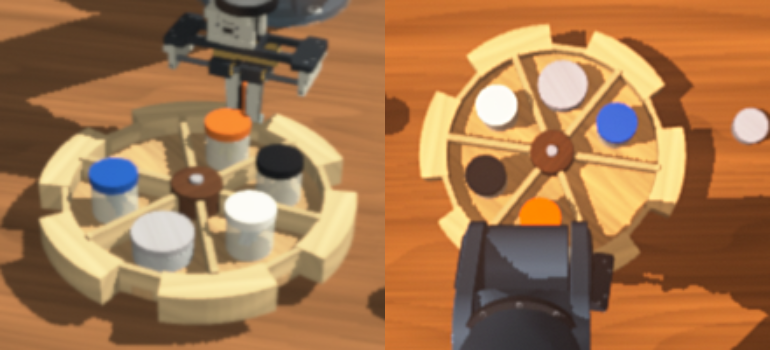

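The top half shows the orange lid at (540,215), nearly in line and partly hidden by the wrist. I'll get the tray's turn from the unhidden white and blue lids and the tin.

```bash
cat > ang.py <<'E'
from h import *
def lidangs(f,A=np.array([.6248,.0142])):
    o={}
    for n,lo,hi in(("blue",(105,120,80),(125,255,255)),("white",(0,0,205),(180,45,255)),("orange",(8,220,180),(16,255,255))):
        for c,a,s in blobs(f,lo,hi,100):
            v=ray(f,c,.099)[0][:2]-A
            if .075<np.hypot(*v)<.115:o[n]=(np.hypot(*v).round(4),np.degrees(np.arctan2(v[1],v[0])).round(1),a)
    return o
if __name__=="__main__":
    import sys
    for x in sys.argv[1:]:print(x,lidangs(dict(np.load(x))))
E
python3 ang.py pics/top0.npz pics/top3.npz
```

```text
pics/top0.npz {'blue': (np.float64(0.0922), np.float64(-102.2), np.int32(397)), 'white': (np.float64(0.087), np.float64(-43.7), np.int32(575)), 'orange': (np.float64(0.095), np.float64(138.3), np.int32(426))}
pics/top3.npz {'blue': (np.float64(0.0911), np.float64(-69.9), np.int32(400)), 'white': (np.float64(0.0941), np.float64(51.5), np.int32(419)), 'orange': (np.float64(0.0868), np.float64(169.0), np.int32(277))}
```

Blue has turned +32.3°, which puts the orange jar at about 170.8°. It needs about 8° more.

Request:
send_rows(motion=[{"angular":[-1,0.2,-0.2],"slide":[0.001,-0.003,-0.001],"gripper":0.1},{"angular":[-1.2,0,0],"slide":[0.0005,-0.0035,0],"gripper":0.1},{"angular":[-1.2,0,0],"slide":[0,-0.0035,0.0001],"gripper":0.1},{"angular":[-1.2,0,0],"slide":[0,-0.0035,0.0001],"gripper":0.1},{"angular":[-1,0,0],"slide":[0,-0.003,0.0001],"gripper":0.1},{"angular":[-0.8,0,0],"slide":[0,-0.0025,0.0001],"gripper":0.1},{"angular":[-0.5,0,0],"slide":[0,-0.0015,0],"gripper":0.1},{"angular":[0,0,0],"slide":[0,0,0],"gripper":0.1},{"angular":[0,0,0],"slide":[0,0,0],"gripper":0.1}])

```text
time_s: 8.7
ee_pos: [0.4575, 0.0191, 0.0412]
orientation: [[0.002, 0.03, 1.0], [-0.0, 1.0, -0.03], [-1.0, -0.0, 0.002]]
ft_force: [0.8, 0.6, -0.3]
finger_gap: 0.0092
```

```bash
python3 d.py 178.5 .168 .040;  python3 - <<'E'
from h import *
from plant import optics
f=optics.grab_frame("top");np.savez("pics/top4.npz",**f)
E
python3 ang.py pics/top4.npz
```

```text
t 8.7 pos [0.4575 0.0191 0.0412] pol 0.1674 178.3 q [-0.06  0.47  2.02 -0.    0.65 -1.6 ] F [ 0.8  0.6 -0.3] gap 0.00920495760553938
need slide [ 0.0012 -0.0005 -0.0006] turn [-0.2  0.1  0. ] slide after turn [ 0.0012 -0.0005 -0.0006]
pics/top4.npz {'blue': (np.float64(0.091), np.float64(-62.8), np.int32(399)), 'white': (np.float64(0.0943), np.float64(58.6), np.int32(421)), 'orange': (np.float64(0.0876), np.float64(177.6), np.int32(273))}
```

The jar is at about 177.9° against 178.4–178.8° for the pointer, so it is in line. I'll shut the fingers, which frees both sides, then lift straight up.

Request:
send_rows(motion=[{"angular":[0,0,0],"slide":[0,0.002,0],"gripper":0},{"angular":[0,0,0],"slide":[0,0.001,0],"gripper":0},{"angular":[0,0,0],"slide":[0,0,0],"gripper":0},{"angular":[0,0,0],"slide":[-0.01,0,-0.0005],"gripper":0},{"angular":[0,0,0],"slide":[-0.015,0,0],"gripper":0},{"angular":[0,0,0],"slide":[-0.02,0,0],"gripper":0},{"angular":[0,0,0],"slide":[-0.03,0,0],"gripper":0},{"angular":[0,0,0],"slide":[-0.03,0,0],"gripper":0},{"angular":[0,0,0],"slide":[-0.03,0,0],"gripper":0},{"angular":[0,0,0],"slide":[-0.03,0,0],"gripper":0}])

```text
time_s: 9.75
ee_pos: [0.4541, 0.0229, 0.2129]
orientation: [[-0.005, 0.029, 1.0], [0.0, 1.0, -0.029], [-1.0, -0.0, -0.005]]
ft_force: [0.7, 0.1, 0.2]
finger_gap: 0.0005
```

```bash
python3 d.py 178.5 .168 .20
```

```text
t 9.75 pos [0.4541 0.0229 0.2129] pol 0.171 177.1 q [-0.05  0.19  1.89 -0.    1.07 -1.59] F [0.7 0.1 0.2] gap 0.0005019112726945967
need slide [ 0.0129 -0.0042  0.003 ] turn [-0.2 -0.3  0. ] slide after turn [ 0.0129 -0.0042  0.0029]
```

Now I'll move the hand aside to the right (-y, tool -y) to clear the top view.

Request:
send_rows(motion=[{"angular":[0,0,0],"slide":[-0.01,-0.02,-0.01],"gripper":0},{"angular":[0,0,0],"slide":[0,-0.035,-0.015],"gripper":0},{"angular":[0,0,0],"slide":[0,-0.04,-0.015],"gripper":0},{"angular":[0,0,0],"slide":[0,-0.04,-0.01],"gripper":0},{"angular":[0,0,0],"slide":[0,-0.04,0],"gripper":0},{"angular":[0,0,0],"slide":[0,-0.04,0],"gripper":0},{"angular":[0,0,0],"slide":[0,-0.04,0],"gripper":0},{"angular":[0,0,0],"slide":[0,-0.03,0],"gripper":0},{"angular":[0,0,0],"slide":[0,-0.015,0],"gripper":0},{"angular":[0,0,0],"slide":[0,0,0],"gripper":0}])

```text
time_s: 10.75
ee_pos: [0.3932, -0.2855, 0.2361]
orientation: [[0.01, 0.027, 1.0], [-0.004, 1.0, -0.027], [-1.0, -0.004, 0.01]]
ft_force: [0.9, 0.2, -0.3]
finger_gap: 0.0001
```

```bash
python3 - <<'E'
from h import *
from plant import optics
f=optics.grab_frame("top");np.savez("pics/top5.npz",**f);cv2.imwrite("pics/top5.png",f["image"])
for c,a,s in blobs(f,(8,220,150),(16,255,255),80): print(c,a,[ray(f,c,z)[0].round(4) for z in(.016,.099)])
g=optics.grab_frame("scene");cv2.imwrite("pics/sc5.png",g["image"])
f=optics.grab_frame("top");np.savez("pics/top6.npz",**f)
E
python3 ang.py pics/top5.npz pics/top6.npz
```

```text
[313.37819026 254.68677494] 431 [array([0.5392, 0.0218, 0.016 ]), array([0.5303, 0.0198, 0.099 ])]
[314.90452261 308.4321608 ] 199 [array([0.4088, 0.0201, 0.016 ]), array([0.4089, 0.0182, 0.099 ])]
pics/top5.npz {'blue': (np.float64(0.091), np.float64(-62.7), np.int32(402)), 'white': (np.float64(0.0944), np.float64(58.5), np.int32(411)), 'orange': (np.float64(0.0946), np.float64(176.6), np.int32(431))}
pics/top6.npz {'blue': (np.float64(0.091), np.float64(-62.7), np.int32(401)), 'white': (np.float64(0.0944), np.float64(58.4), np.int32(410)), 'orange': (np.float64(0.0946), np.float64(176.6), np.int32(432))}
```

View pics/top5.png

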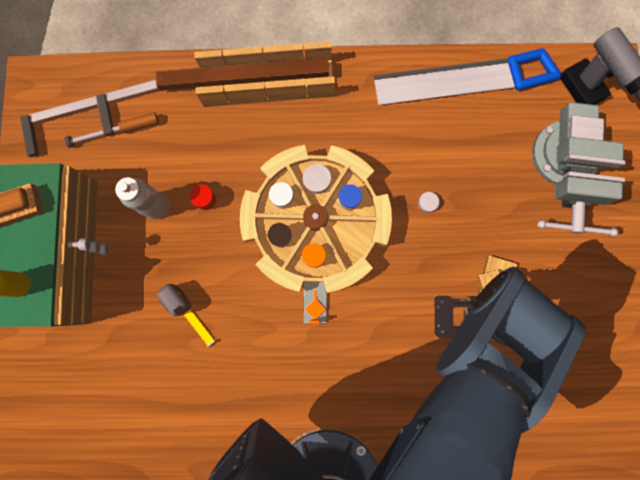

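View pics/sc5.png

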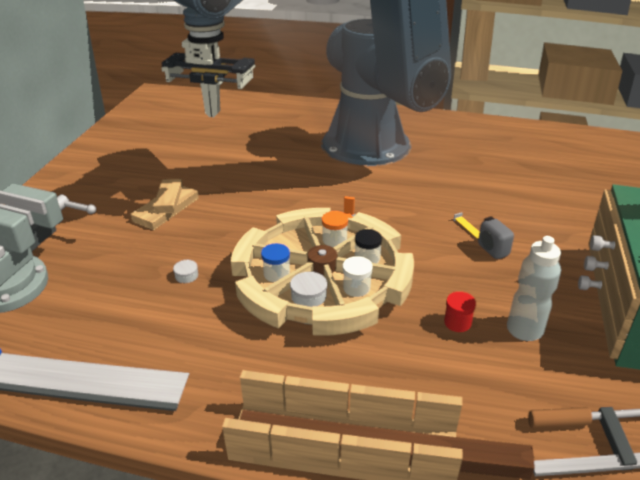

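Run:
```python
from h import *
from plant import optics,manip
g=optics.grab_frame("scene");hub=None
for c,a,s in blobs(g,(4,200,150),(16,255,255)): print(c,a,[ray(g,c,z)[0].round(4) for z in(.04,.097)])
f=dict(np.load("pics/top5.npz"));A=np.array([.6248,.0142])
p=ray(f,[[314.9,308.5]],.016)[0][:2]-A;j=ray(f,[[313.38,254.69]],.099)[0][:2]-A
u=p/np.hypot(*p);print("jar sideways mm",1000*(u[0]*j[1]-u[1]*j[0]))
s=manip.observe();print(s["time_s"],s["ee_pos"],s["ft_force"])
print(manip.sign_off())
```

```text
[338.96398305 215.54872881] 472 [array([0.4391, 0.0148, 0.04  ]), array([0.5223, 0.0315, 0.097 ])]
jar sideways mm -3.0425463442433958
10.95 [ 0.39361436 -0.28333109  0.2359567 ] [ 0.22752194 -0.07798606 -0.28209689]
the job is handed in; nothing more can be done
None
```

I turned the carousel about +39° counter-clockwise, so the jar with the orange lid now stands in line with the pointer. I handed the job in at about 11 s. I pushed with the fingers in the notch outside that jar, closed them, lifted straight out and parked the hand to the right, clear of everything.

- **Alignment:** The jar's centre is about 3 mm (2°) off the pointer line, measured from the top camera; the limit is 13 mm. Jar radius was 94.6 mm, against about 95 mm expected.
- **At rest:** Lid positions did not change between the last two top pictures.
- **Jars, tin and bystanders:** By eye, in the last pictures, the jars and tin are upright in their bays. The tape, offcuts and bottle look unmoved.
- **Force:** The wrist readings stayed under about 1.2 N, which is mostly noise. I saw no sign of touching a jar or divider, and the tray turning with the fingers is the only evidence of the push on the rim.
- **Failed check:** The second check from the scene camera did not work. The orange lid and the orange tab merged into one blob there, so the alignment rests on the top camera alone. An earlier estimate from how far the other lids had turned (177.9°) differed from the final direct reading (176.6°) by about 1°. Both are within the limit.

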